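# Slide a small board out over the platform's end

## Robot

A 7-joint arm with a two-finger parallel gripper is mounted at the origin on the work surface; the furniture and walls round the work are solid. World frame = base frame: x ahead of the robot, y to its left, z up, the work surface at z = 0. Lengths are in m, angles in rad, forces in N, time in s.
With the tool pointing down it reaches from about 0.4 to 0.85 m from the base axis. Payload 4.5 kg.
Tool frame: the origin (TCP) lies at the very end of the fingers, on their centre line; the grasp point (between the pads) lies 19 mm behind it; z points along the fingers, y is the line along which they close (so a half turn about z gives the same grasp; the last joint's range is limited). The gripper opens to 88 mm and grips with 3 to 60 N. Pads are 18 mm wide; open, the fingers measure 123 mm over their backs; the gripper's body (75 mm by 187 mm) begins 45 mm behind the grasp point.
Start: joints at [-1.272, 0.689, -0.195, 1.565, 0.157, 0.902, -0.215], TCP at [0.164, 0.603, 0.239] pointing down, gripper open.
Joint ranges: [-3.01, 3.01], [-0.46, 2.08], [-1.47, 1.51], [0.13, 2.56], [-1, 4.14], [0.04, 2.09], [-2.66, 2.66]. Speed limits (rad/s): [2.57, 2.57, 3.14, 3.14, 3.14, 3.14, 3.14].

## Interface

Orientations are given as [roll, pitch, yaw] about the fixed x, y, z axes, in that order (R = Rz(yaw) Ry(pitch) Rx(roll)).
In Python, from station import robot gives the robot as it stands. Calls block until the motion is done:
- robot.move_pose(position, orientation): joint-space move of the TCP to a pose.
- robot.move_linear(position, rot=None, max_speed=0.15): straight line of the TCP; rot=None keeps the orientation; max_speed is the mean speed in m/s.
- robot.movej(angles): joint-space move.
- robot.set_gripper(opening): finger opening in m; the grip force is fixed at half the most; returns when the fingers have stopped.
- robot.sleep(seconds).
- robot.ik(position, orientation): joint angles nearest the present ones, or None.
- robot.get_obs(): the state.
- robot.snapshot(name): name is "scene" or "side" or "wrist"; returns a dict with "img" (480x640x3 uint8, red, green, blue), "camera_matrix" (3x3 intrinsics, pixels), "k1" (the pictures are not rectified: a ray, as slopes to the right and down, at radius r is drawn at 1 + k1 r^2 times it, then the intrinsics apply), "rvec" (rotation vector, rad) and "tvec" (3), from world to camera coordinates, as OpenCV has them. Camera axes: x right, y down, z forward; pixel columns grow to the right and rows downward; lengths in m; the calibration is good to about 2 mm. A picture is of the moment at which its call begins. There is no depth.
A pose or a line that the arm cannot do raises robot.IKError and nothing moves.
- robot.close_job(): hands the job in; it is judged then, once.
Trained networks look in the newest picture that a camera, given by its name, has taken for a name from the list of things; names that differ only in an ending like _2 or _b are one class to them, and where a whole thing is asked for, a point or a joint stands for the part that bears it (a point fixed in the world has none). Each returns a list of dicts, best first, with "confidence" (0 to 1); they miss things now and then, are a little off and sometimes report something else, mostly with a low value. They report only what shows in the picture. A call takes as long as a camera call.
- robot.find_in(camera, query): "uv" ([column, row] in pixels, amid what is visible of it).
- robot.mark_of(camera, query): "uv" ([column, row] in pixels: a listed point, or the origin of a listed thing).
The state is a dict: "time": time; "joint_pos": joint angles; "dq": joint speeds; "tau": joint torques, N m; "tcp_pos": TCP position; "tcp_rot": TCP orientation; "ft_force": force on the tool from outside, world axes, zero at the start; "torque": the same for the moment, N m; "opening": finger opening in m; "grip_force": force on a finger pad.
Only numpy, scipy, OpenCV 4.12 (cv2) and the standard library are available. Lean on these libraries where they do the work, as an engineer would, in place of code of your own. Each camera call takes 0.05 s, during which the arm holds its last target. There are 200 camera calls.

## Task

The small grooved board lying on the low plywood platform is too wide and flat to be picked up from above. Slide it flat along the platform, away from the narrow offcut, until about a third of its length sticks out past the end of the platform on its own side, roughly square to that end, so that it can be taken by the overhang, and leave it lying there. Do not lift it off the platform, and leave the offcut where it lies.

Things in the scene. Friction and masses are not known exactly. Their poses are not given: they have to be found in the camera images.
- platform: low plywood platform on two battens, fixed to the bench: 160 (x) x 400 (y) x 45 mm high. Origin at the centre of its underside; z up; y along its length, +y to the robot's left. Its two ends are at y = -200 and +200 mm, flat top 45 mm above the origin. Behind it a tall glass pane on the sill bars the arm, all along a line through world x, y = (0.57, 0) and (0.73, 0.6) m and on to (0.40, -0.63)
- small_board: small cream thin grooved wooden board, 100 (x) x 152 (y) x 11 mm, about 60 g, loose, flat on the left or right half of the platform, its length roughly along the platform's. Origin at the centre of its underside; y along the 152 mm length, z up. Wider than the gripper opens; slides easily when pushed at its inner 100 mm side (towards the platform's middle), stops where it is left
- offcut: narrow plain strip of the same cream wood, lying across the other half of the platform from the board: 42 x 120 x 8 mm thick, loose. Origin at the centre of its underside; its own y along its 120 mm length. To be left alone

How it is judged:
By the outcome, as a careful person would: the job done as asked, in the order asked, and still so for the second after the job is handed in, with the robot touching nothing.
It also fails if it takes over 40 s, if anything falls off the work surface, if the arm or the gripper's body presses on something with over 40 N, if the wrist force passes 120 N, or if a joint passes its speed limit or range.

## Working session

There is one attempt and no reset: what is moved stays moved. The work goes in short steps, each a Python script; the robot and the scene stay as the last script left them, time stands still between calls to the robot, and variables do not carry over. Pictures are saved under pics/ and viewed, at most 10 in all, crops included, and the job is handed in when it is done.

```bash
mkdir -p pics; cat > h.py <<'E'
import numpy as np, cv2
from station import robot
def ray(s,uv):
    K=np.array(s["camera_matrix"],float);k1=s["k1"]
    d=cv2.undistortPoints(np.array([[uv]],float),K,np.array([k1,0,0,0.]))[0,0]
    R=cv2.Rodrigues(np.array(s["rvec"],float))[0]; t=np.array(s["tvec"],float).ravel()
    return -R.T@t, R.T@np.array([d[0],d[1],1])
def atz(s,uv,z):
    o,d=ray(s,uv); return o+d*(z-o[2])/d[2]
def proj(s,P):
    return cv2.projectPoints(np.array(P,float).reshape(-1,3),np.array(s["rvec"],float),np.array(s["tvec"],float),np.array(s["camera_matrix"],float),np.array([s["k1"],0,0,0.]))[0][:,0]
def save(s,n): cv2.imwrite("pics/"+n+".png",s["img"][:,:,::-1])
E
python3 - <<'E'
from h import *
for c in ("scene","side"):
    s=robot.snapshot(c); save(s,c+"0"); print(c, np.round(ray(s,(320,240)),2).tolist())
    for q,z in (("platform",0),("small_board",.045),("offcut",.045)):
        for f in (robot.mark_of,robot.find_in):
            for r in f(c,q)[:2]: print(q,f.__name__,np.round(r["uv"],0),round(r["confidence"],2),np.round(atz(s,r["uv"],z),3))
E
```

```text
scene [[-0.13, 0.58, 0.63], [0.65, -0.35, -0.67]]
platform call [352. 251.] 0.92 [0.425 0.218 0.   ]
platform call [368. 245.] 0.84 [0.426 0.184 0.   ]
small_board call [300. 238.] 0.82 [0.456 0.315 0.045]
small_board call [299. 241.] 0.85 [0.45  0.318 0.045]
offcut call [410. 224.] 0.74 [0.402 0.108 0.045]
offcut call [409. 224.] 0.59 [0.402 0.11  0.045]
side [[0.45, 1.03, 0.46], [-0.01, -0.89, -0.46]]
platform call [320. 266.] 0.35 [0.447 0.242 0.   ]
platform call [348. 258.] 0.84 [0.397 0.218 0.   ]
small_board call [316. 267.] 0.57 [0.454 0.322 0.045]
small_board call [316. 266.] 0.84 [0.454 0.32  0.045]
offcut call [338. 207.] 0.59 [0.407 0.092 0.045]
offcut call [338. 207.] 0.8 [0.407 0.092 0.045]
```

View pics/scene0.png

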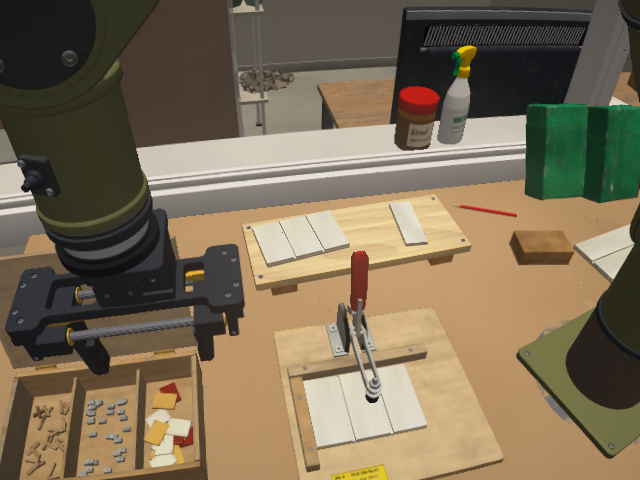

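View pics/side0.png

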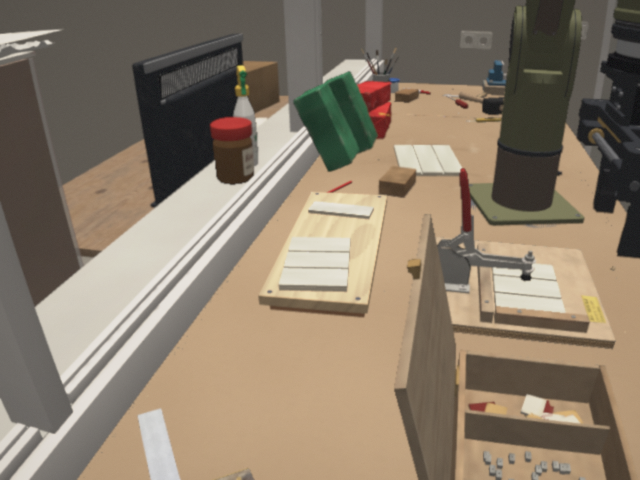

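The scene view shows the platform with its top corners near (243,231), (256,282), (469,243) and (436,198). The board is on the left half around (300,238) and the offcut on the right around (409,224). The toggle clamp's red handle at (360,270) stands in front of the platform. The networks agree with the picture. Next I'll crop both views for the corners.

```bash
python3 - <<'E'
import cv2,numpy as np
a=cv2.imread("pics/scene0.png")[185:295,235:475]; b=cv2.imread("pics/side0.png")[185:315,260:395]
a=cv2.resize(a,None,fx=3.3,fy=3.3,interpolation=cv2.INTER_CUBIC); b=cv2.resize(b,None,fx=4.4,fy=4.4,interpolation=cv2.INTER_CUBIC)
for im,f,u0,v0 in((a,3.3,235,185),(b,4.4,260,185)):
    for u in range(u0+20-u0%20,u0+int(im.shape[1]/f),20): cv2.putText(im,str(u),(int((u-u0)*f),9),0,.33,(0,0,255)); cv2.line(im,(int((u-u0)*f),10),(int((u-u0)*f),16),(0,0,255))
    for v in range(v0+20-v0%20,v0+int(im.shape[0]/f),20): cv2.putText(im,str(v),(0,int((v-v0)*f)),0,.33,(0,0,255)); cv2.line(im,(22,int((v-v0)*f)),(28,int((v-v0)*f)),(0,0,255))
cv2.imwrite("pics/a.png",a);cv2.imwrite("pics/b.png",b)
E
```

```text
(no output)
```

View pics/a.png

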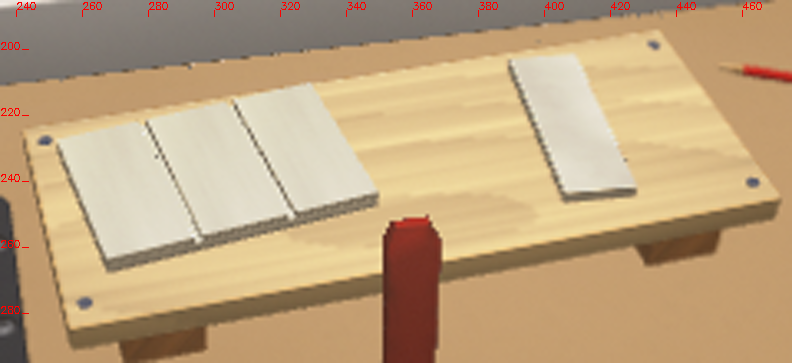

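View pics/b.png

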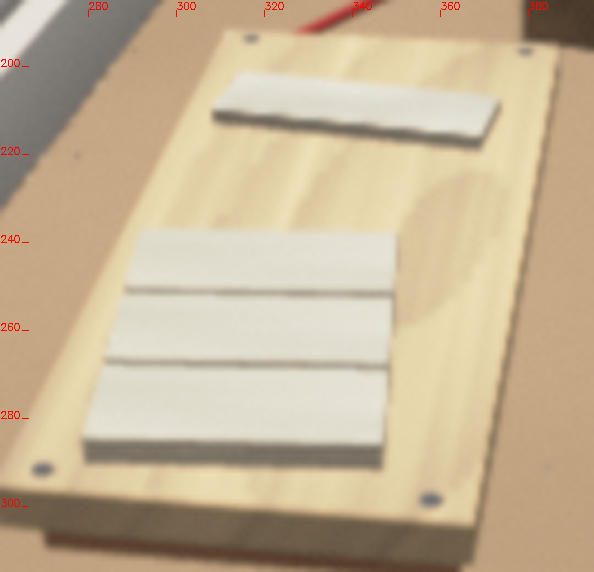

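```bash
cat >> h.py <<'E'
from scipy.optimize import least_squares
def fit(obs,w,l,z,yaw0=0):
    # obs: list of (snapshot, {cornername:uv}); corner signs 'x y'
    sg={'++':(1,1),'+-':(1,-1),'-+':(-1,1),'--':(-1,-1)}
    def pts(p,ks):
        c,s=np.cos(p[2]),np.sin(p[2])
        return [(p[0]+c*sg[k][0]*w/2-s*sg[k][1]*l/2,p[1]+s*sg[k][0]*w/2+c*sg[k][1]*l/2,z) for k in ks]
    f=lambda p:np.concatenate([(proj(s,pts(p,o))-np.array(list(o.values()))).ravel() for s,o in obs])
    r=least_squares(f,[.45,.25,yaw0],loss='soft_l1'); return r.x,np.round(r.fun,1)
E
python3 - <<'E'
from h import *
S=robot.snapshot("scene");D=robot.snapshot("side")
P=[(S,{'++':(241.7,224.4),'-+':(256.2,285),'--':(470.8,245.9),'+-':(435,194.1)}),(D,{'-+':(367.7,304.3),'--':(386.8,195.5),'+-':(311.4,192)})]
B=[(S,{'++':(252.3,228),'-+':(267.4,264.1),'--':(349.5,243.8),'+-':(329.5,210.5)}),(D,{'+-':(291.4,237.3),'--':(350.2,238.2),'-+':(347,285.9),'++':(279.1,284.5)})]
O=[(S,{'++':(389.5,204.1),'+-':(409.8,201.7),'--':(427.7,242.6),'-+':(405.6,243.5)})]
for n,o,w,l,z in (("plat",P,.16,.4,.045),("board",B,.1,.152,.056),("off",O,.12,.042,.053)):
    x,e=fit(o,w,l,z,.2); print(n,np.round(x,4),e.tolist())
    for q in o: print(np.round(fit([q],w,l,z,.2)[0],4))
    R=np.array([[np.cos(x[2]),-np.sin(x[2])],[np.sin(x[2]),np.cos(x[2])]])
    if n=="plat": Rp,pp=R,x
    else: print(" in platform",np.round(Rp.T@(x[:2]-pp[:2]),4),"yaw deg",np.degrees(x[2]-pp[2]).round(1))
np.save("plat.npy",pp)
E
```

```text
plat [ 0.4212  0.2175 -0.2024] [-0.5, -0.6, -1.2, -0.0, 1.5, -0.6, -0.1, -0.0, 0.3, -0.1, 0.6, -0.7, -0.3, -0.8]
[ 0.4205  0.2171 -0.2004]
[ 0.4217  0.2187 -0.2027]
board [ 0.4513  0.3163 -0.1006] [-0.6, -0.5, -0.4, -0.1, 0.2, -0.3, -0.8, -0.4, 0.5, -0.7, 0.4, -0.8, 0.7, -0.2, -0.3, -0.3]
[ 0.4503  0.3159 -0.1047]
[ 0.4518  0.3175 -0.0983]
 in platform [0.0097 0.1028] yaw deg 5.8
off [ 0.4017  0.1149 -0.3332] [-0.1, -0.9, 0.1, 0.1, 0.2, -0.1, -0.1, 0.7]
[ 0.4017  0.1149 -0.3332]
 in platform [ 0.0015 -0.1044] yaw deg -7.5
```

```bash
cat >> h.py <<'E'
def w(x,y,z):
    p=np.load("plat.npy"); c,s=np.cos(p[2]),np.sin(p[2])
    return [p[0]+c*x-s*y,p[1]+s*x+c*y,z]
E
python3 - <<'E'
from h import *
S=robot.snapshot("scene");D=robot.snapshot("side")
o1,d1=ray(S,(360,252));o2,d2=ray(D,(465,171))
t=np.linalg.lstsq(np.c_[d1,-d2],o2-o1,rcond=None)[0]; print("handle",o1+d1*t[0],o2+d2*t[1])
p=np.load("plat.npy"); h=(o1+d1*t[0])[:2]-p[:2];c,s=np.cos(p[2]),np.sin(p[2]); print("in plat",c*h[0]+s*h[1],-s*h[0]+c*h[1])
print(robot.get_obs()["tcp_rot"],robot.get_obs()["ft_force"])
for yaw in (p[2]+np.pi/2,p[2]-np.pi/2):
    for x,y,z in((.01,-.015,.25),(.01,-.015,.049),(.01,.09,.049)):
        q=robot.ik(w(x,y,z),[np.pi,0,yaw]); print(round(yaw,2),np.round(w(x,y,z),3),None if q is None else np.round(q,2))
E
```

```text
handle [0.23803359 0.32885868 0.20406606] [0.23584287 0.33063563 0.201092  ]
in plat -0.20177838691413852 0.07229539234936455
[3.14148661e+00 1.71980820e-05 2.87681246e+00] [-0.07589476 -0.08304711  0.20244105]
1.37 [0.428 0.201 0.25 ] [-0.63  0.48  0.14  2.01 -0.11  0.66 -0.62]
1.37 [0.428 0.201 0.049] [-0.55  0.86  0.02  2.16 -0.09  0.13 -0.65]
1.37 [0.449 0.304 0.049] [-0.69  0.89  0.02  1.95 -0.05  0.31 -0.83]
-1.77 [0.428 0.201 0.25 ] [-0.07  0.55 -0.73  1.98  0.51  0.8   1.85]
-1.77 [0.428 0.201 0.049] [-0.33  0.87 -0.34  2.14  1.02  0.3   1.38]
-1.77 [0.449 0.304 0.049] [-0.4   0.92 -0.48  1.93  0.87  0.5   1.44]
```

```bash
python3 - <<'E'
from h import *
p=np.load("plat.npy"); rot=[np.pi,0,p[2]+np.pi/2]
robot.set_gripper(.05)
robot.move_linear([.164,.603,.32],max_speed=.1)
robot.move_pose(w(.01,-.02,.30),rot)
robot.move_linear(w(.01,-.02,.10),max_speed=.12)
o=robot.get_obs();print(o["time"],o["tcp_pos"],o["opening"])
robot.move_linear(w(.01,-.02,.049),max_speed=.05)
o=robot.get_obs();print(o["time"],o["tcp_pos"],o["ft_force"])
robot.move_linear(w(.01,.065,.049),max_speed=.03)
o=robot.get_obs();print(o["time"],o["tcp_pos"],o["ft_force"])
for c in("scene","side"): save(robot.snapshot(c),c+"1")
a=cv2.imread("pics/scene1.png")[165:315,200:480]; b=cv2.imread("pics/side1.png")[165:315,250:400]
cv2.imwrite("pics/c1.png",np.hstack([cv2.resize(a,None,fx=1.8,fy=1.8),cv2.resize(b,None,fx=1.8,fy=1.8)]))
E
```

```text
6.1583 [0.42725307 0.19604165 0.10044814] 0.05008632901181795
7.325 [0.42709992 0.19592191 0.04922832] [ 0.13141521 -0.57338343 -0.32000216]
10.3083 [0.44401405 0.2791146  0.04898545] [ 0.91911847 -0.75016868 -0.47044814]
```

View pics/c1.png

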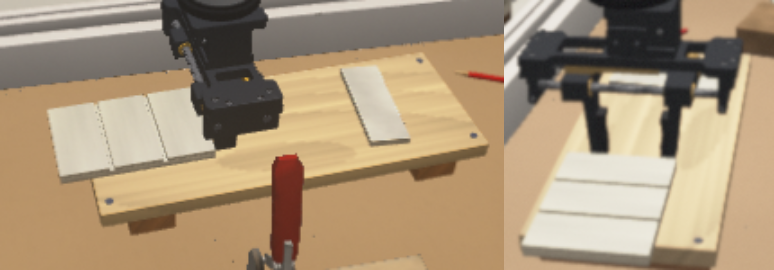

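The two fingers have squared the board up, and its outer end (crop (50,110)-(62,180)) now overhangs the platform. I'll finish the push and back off.

```bash
python3 - <<'E'
from h import *
robot.move_linear(w(.01,.088,.049),max_speed=.03)
robot.move_linear(w(.01,.06,.049),max_speed=.05)
robot.move_linear(w(.01,.0,.25),max_speed=.12)
print(robot.get_obs()["time"])
for c in("scene","side"): save(robot.snapshot(c),c+"2")
a=cv2.imread("pics/scene2.png")[180:300,205:355]; b=cv2.imread("pics/side2.png")[215:335,250:400]
a,b=[cv2.resize(i,None,fx=4,fy=4,interpolation=cv2.INTER_CUBIC) for i in(a,b)]
cv2.imwrite("pics/c2a.png",a);cv2.imwrite("pics/c2b.png",b)
E
```

```text
13.9333
```

View pics/c2a.png

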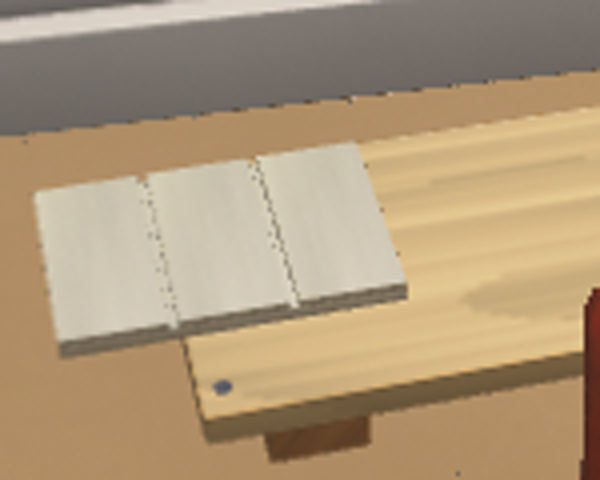

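View pics/c2b.png

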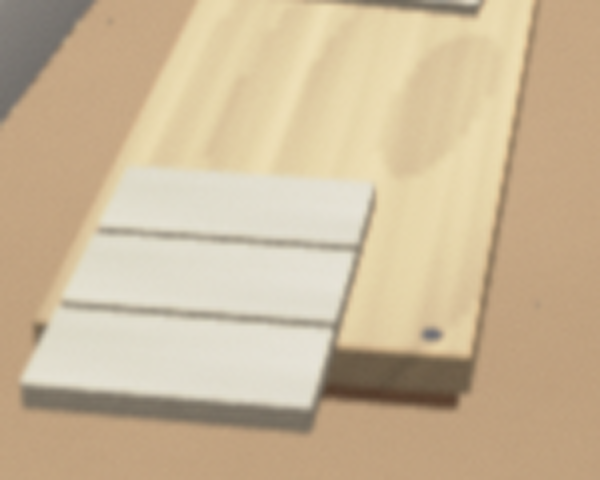

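The board lies square with one plank past the platform end: scene outer corners at about (213.8,228.3) and (220,265.8), inner at (306.8,251) and (293.8,215.8). I'll check that numerically.

```bash
python3 - <<'E'
from h import *
S=robot.snapshot("scene");D=robot.snapshot("side")
B=[(S,{'++':(213.8,228.3),'-+':(220,265.8),'--':(306.8,251),'+-':(293.8,215.8)}),(D,{'+-':(281.8,257),'--':(343.8,261),'-+':(328.3,317.5),'++':(255.5,311.8)})]
pp=np.load("plat.npy");c,s=np.cos(pp[2]),np.sin(pp[2])
x,e=fit(B,.1,.152,.056,-.2);d=x[:2]-pp[:2]; y=-s*d[0]+c*d[1]
print(e.tolist(),"x",c*d[0]+s*d[1],"overhang",y+.076-.2,"yaw",np.degrees(x[2]-pp[2]))
for r in robot.mark_of("scene","offcut")[:1]: print(r["uv"],atz(S,r["uv"],.045))
E
```

```text
[-0.9, 0.0, -0.9, 0.3, -0.2, -0.1, -0.2, -0.4, 0.1, -0.9, 0.4, -0.8, 0.3, -0.6, -0.2, -1.1] x 0.017131735493284443 overhang 0.05299212741249881 yaw 0.31995437496395646
[407.4, 226.9] [0.39723788 0.11756318 0.045     ]
```

Overhang is 53 mm against a target of about 51 mm, the board is square to within 0.3°, and the arm is clear. The offcut's network position is within noise of where it was.

```bash
python3 -c "
from station import robot
print(robot.close_job())"
```

```text
the job is handed in; nothing more can be done
None
```

The job is handed in: the board lies flat and square (measured 0.3° off) with about 53 mm, roughly a third of its length, past its own end of the platform. The offcut was not touched, and the last move ended at about 14 s.

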